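Clamp the connector board and hold the recessed reset

ROBOT

A 6-joint arm with a two-finger parallel gripper is mounted at the origin on a cart in front of the work surface, level with it; the furniture and walls round the work are solid. World frame = base frame: x ahead of the robot, y to its left, z up, the work surface at z = 0. Lengths are in mm, angles in rad, forces in N, time in s.
With the tool pointing down it reaches from about 350 to 800 mm from the base axis. Payload 7.3 kg.
Tool frame: the origin (TCP) lies at the centre of the arm's flange, where the gripper is bolted on; the fingertips stand 173 mm ahead of it and the grasp point (between the pads) lies 155 mm ahead of it; z points along the fingers, y is the line along which they close (so a half turn about z gives the same grasp; the last joint's range is limited). The gripper opens to 85 mm and grips with 20 to 120 N. Pads are 22 mm wide; open, the fingers measure 114 mm over their backs; the gripper's body (76 mm by 85 mm) begins 54 mm behind the grasp point. The pads swing forward as they close: fully open they stand 13 mm farther back than shut.
Start: joints at [0.958, 0.342, 1.524, -0, 1.275, -0.146], TCP at [236.246, 468.845, 404.722] pointing down, gripper open.
Joint ranges: [-2.53, 2.53], [-0.77, 2.02], [0.04, 2.7], [-1, 4.14], [0.28, 2.66], [-3.11, 3.11]. Speed limits (rad/s): [2.57, 2.57, 3.14, 3.14, 3.14, 3.14].

INTERFACE

Orientations are given as a unit quaternion [w, x, y, z].
In Python, from workcell import r gives the robot as it stands.
- The arm moves only by the tool drive_tool, never from a script. Its argument "increments" is a list of rows, each an object of numbers: "x", "y", "z": the shift along the tool's x, y, z in units of 40 mm (1.0 is 40 mm); "wx", "wy", "wz": the turn, a rotation vector about the tool's x, y, z in units of 5 degrees (1.0 is 5 degrees); "fingers": the opening, from 0 (shut) to 1 (fully open). In form: [{"x": .., "y": .., "z": .., "wx": .., "wy": .., "wz": .., "fingers": ..}, ...]. A call has 1 to 20 rows; each row shifts and turns the commanded pose from where the row before left it, along the tool's axes as they then stand; what a row does not reach is not made up. A row lasts 1/12 s, in which the tool goes at most 41.7 mm and 7.16 degrees, less where a joint would pass 70% of its speed; a pose out of reach is approached as far as the arm can. A call is refused whole if a number of a shift passes 1 or a number of a turn 1, either way. A call with a gripper value outside its range is refused whole. The fingers move at their own pace and stop on an object; the grip force is fixed at half the most. Time passes only in rows, so rows that do not move let the fingers close. It gives the time, the measured TCP pose, the force, the opening and the grip force at its end, in the units of the state.
- r.read_state(): the state, without advancing time (a new reading comes with each control period).
- r.grab_frame(name): name is "side" or "top" or "wrist"; returns a dict with "pixels" (420x560x3 uint8, red, green, blue), "range_z" (420x560 float32, mm along the optical axis (not along the pixel's ray), 0 where there is no reading), "camera_matrix" (3x3 intrinsics, pixels), "rvec" (rotation vector, rad) and "tvec" (3), from world to camera coordinates, as OpenCV has them; the wrist camera has in their place "tool_from_camera" (4x4, takes a point from camera to tool coordinates, whose origin is the TCP and whose axes are the flange's). Camera axes: x right, y down, z forward; pixel columns grow to the right and rows downward; lengths in mm; the calibration is good to about 2 mm. A picture is of the moment at which its call begins: read the wrist's pose just before it.
- r.close_job(): hands the job in; it is judged then, once.
The state is a dict: "time": time; "joints": joint angles; "qvel": joint speeds; "effort": joint torques, N m; "eef_pos": TCP position; "eef_rot": TCP orientation; "force": force on the tool from outside, world axes, zero at the start; "wrist_torque": the same for the moment, N m; "finger_gap": finger opening in mm; "grip_force": force on a finger pad.
Only numpy, scipy, OpenCV 4.12 (cv2) and the standard library are available. Lean on these libraries where they do the work, as an engineer would, in place of code of your own. Each camera call takes 0.05 s, during which the arm holds its last target. There are 200 camera calls.

TASK

Ready the little test fixture on the stopped belt: first press its sprung lever down by the black pad until it snaps over and stays down by itself. Then pull the shorter of the two upright screwdrivers out of the rack, put its shaft through the round opening in the fixture's grey housing and push the recessed reset button down with its tip; do not press the button while the lever is still up. Finish while still gripping the screwdriver and holding the button down; leave the longer screwdriver and the parts lying around alone.

Things in the scene. Friction and masses are not known exactly. Their poses are not given: they have to be found in the camera images.
- fixture: Test fixture fixed on the belt, base plate 154 x 120 x 14 mm reaching from x = -65 to +89 mm about the origin (on its underside), z up; the lever points to its -x. Lever along the line y = +32 mm, hinge at x = 36, z = 54 mm (steel cheeks there up to z = 62 mm). Grey reset housing 46 x 46 mm, top at z = 46 mm, centred at x = -12, y = -32 mm.
- clamp_lever (a joint): Hinge of the fixture's lever, rad: 0 = up (sprung up, as found), 0.55 = fully down on its stop. It resists with up to about 6 N at the pad (more if the fingers drag across the pad instead of following its arc), passes dead centre at 0.44, and beyond that its spring pulls it to 0.55 and keeps it there; let go before 0.44 it springs back up.
- lever_pad (a point): Centre of the top of the lever's black pad (32 x 26 mm), 88 mm from the hinge; it moves with the lever. Up it is about 45 mm higher than down; when the lever is fully down it lies at x = -52, y = +32, z = 60.5 mm in the fixture's frame; up it lies about 16 mm nearer the hinge in x.
- reset_mouth (a point): Centre of the round opening, 14 mm across (2 mm chamfer), in the flat top of the grey housing. The fixture's axes. The opening goes straight down; the button's top is 20 mm below this point when not pressed.
- reset_button (a joint): Travel of the recessed reset button, m: 0 = released, 0.005 = fully down. A white cap of 11 mm diameter; its spring gives 1.5 N at the start and 4 N fully down, and it returns when let go.
- short_driver: The shorter screwdriver, 141 mm long, 40 to 80 g, standing tip down in a rack socket. Origin on the side of the handle, 9.5 mm off the tool's axis; its own y axis runs along the tool from tip to handle end (up in the rack). Round handle about 20 mm in diameter, from y = -8 to +70 mm; thin shaft 4.4 mm in diameter below it.
- driver_tip (a point): Pressing end of the short screwdriver's shaft, on the tool's axis. Same axes as the driver.
- driver_grip (a point): Point on the short screwdriver's axis in the handle, 96 mm from driver_tip and 40 mm below the end of the handle: a good place to grip. In the rack it stands about 96 mm above the rack's socket floor.
- rack: Grey block fixed on the belt, 40 (x) x 124 (y) x 54 mm, origin at the centre of its underside; two sockets of 7 mm diameter and 50 mm depth at y = +40 and -40 mm, either of which may hold the short screwdriver. Grip across its x direction: the other screwdriver stands 80 mm away along y.
- long_driver: The longer screwdriver, 161 mm long, in the other socket of the rack (its end stands about 20 mm higher). Not to be used. Origin on the side of the handle, 9.5 mm off the tool's axis, its y axis along the tool (up).
- capacitor_1: Bystander: black can 30 mm in diameter, 47 mm high, standing on the belt. Origin at the centre of the underside.
- inductor_0: Bystander: copper ring coil, 40 x 37 x 17 mm, lying on the belt. Origin at the centre of the underside.
- tape_clear: Bystander: roll of white tape, 60 mm in diameter, 18 mm high, lying on the belt. Origin at the centre of the underside.
Mind the look-alikes: they are no part of the job. Of the things that look like the short_driver, the larger one is meant.

How it is judged:
By the outcome, as a careful person would: the job done as asked, in the order asked, and still so for the second after the job is handed in, while the arm keeps its last pose, push and grip.
It also fails if it takes over 51 s, if anything falls off the work surface, if the arm or the gripper's body presses on something with over 40 N, if the wrist force passes 120 N, or if a joint passes its speed limit or range.

## Working session

There is one attempt and no reset: what is moved stays moved. The work goes in short steps, Python scripts to look and compute and a tool call to move; the robot and the scene stay as the last step left them, time stands still between calls to the robot, and variables do not carry over. Pictures are saved under pics/ and viewed, at most 10 in all, crops included, and the job is handed in when it is done.

Besides the shell and the picture viewer there is one more tool, called after ">>>" as name(argument=value, ...), one argument or row to a line, values as JSON. drive_tool: Moves the arm, as the interface text tells. Its arguments: {"type":"object","properties":{"increments":{"type":"array"}},"required":["increments"]}

```bash
mkdir -p pics; ls; cat > h.py <<'E'
import numpy as np, cv2
from workcell import r
from scipy.spatial.transform import Rotation as R
def rot(q): return R.from_quat([q[1],q[2],q[3],q[0]]).as_matrix()
def grab(name,save=None):
    s=r.read_state(); f=r.grab_frame(name)
    if save: cv2.imwrite(f'pics/{save}.png',f['pixels'][:,:,::-1])
    K=np.array(f['camera_matrix'])
    if name=='wrist':
        T=np.eye(4);T[:3,:3]=rot(s['eef_rot']);T[:3,3]=s['eef_pos'];T=T@np.array(f['tool_from_camera'])
    else:
        M=cv2.Rodrigues(np.array(f['rvec'],float))[0];T=np.eye(4);T[:3,:3]=M.T;T[:3,3]=-M.T@np.array(f['tvec']).ravel()
    return f['pixels'],f['range_z'],K,T
def cloud(z,K,T):
    v,u=np.mgrid[:z.shape[0],:z.shape[1]]
    p=np.stack([(u-K[0,2])/K[0,0]*z,(v-K[1,2])/K[1,1]*z,z],-1)
    w=p@T[:3,:3].T+T[:3,3]; w[z==0]=np.nan
    return w
def ray(u,v,h,K,T):
    d=T[:3,:3]@np.array([(u-K[0,2])/K[0,0],(v-K[1,2])/K[1,1],1]); o=T[:3,3]
    return o+d*(h-o[2])/d[2]
E
python3 - <<'E'
from h import *
s=r.read_state();print({k:np.round(v,3) for k,v in s.items()})
for n in('top','side'):
    p,z,K,T=grab(n,n); np.savez(n,p=p,z=z,K=K,T=T); print(n,K[0,0],T[:3,3].round(),T[:3,2].round(2))
a=cv2.imread('pics/top.png');b=cv2.imread('pics/side.png')
E
```

```text
pics
{'time': np.float64(0.0), 'joints': array([ 0.958,  0.343,  1.525, -0.   ,  1.275, -0.146]), 'qvel': array([0.   , 0.   , 0.   , 0.   , 0.002, 0.   ]), 'effort': array([ 2.0000e-03, -4.3365e+01, -2.4602e+01,  0.0000e+00,  8.0000e-03,
       -0.0000e+00]), 'eef_pos': array([236.161, 468.724, 404.006]), 'eef_rot': array([-0.   ,  0.231,  0.973, -0.001]), 'force': array([-0.516,  0.126,  0.295]), 'wrist_torque': array([ 0.027, -0.001, -0.021]), 'grip_force': np.float64(0.0), 'finger_gap': np.float64(85.496)}
top 485.65503406942906 [433. 249. 952.] [ 0.13  0.03 -0.99]
side 458.6102863324242 [604. 959. 547.] [-0.07 -0.82 -0.56]
```

View pics/top.png

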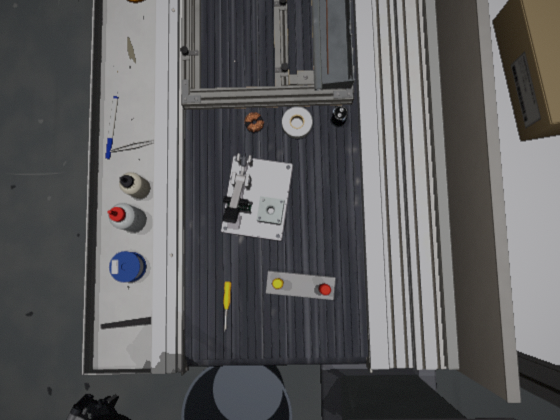

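View pics/side.png

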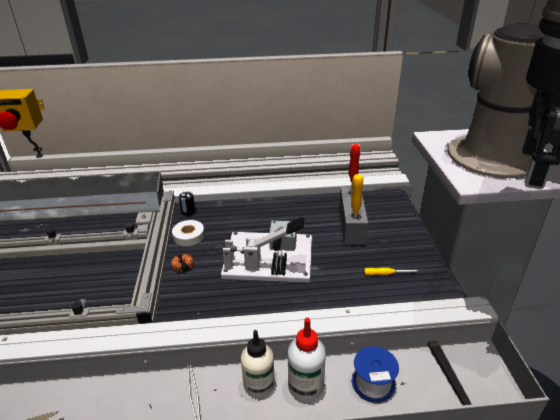

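The top view shows the fixture plate around px (258,198), with the black lever pad at about (232,210) and the grey housing at (270,210). The rack is at (300,286), with a yellow handle at (278,284) and a red one at (325,289). A small yellow look-alike lies at (227,295). Next I'll measure these.

```bash
python3 - <<'E'
from h import *
d={n:np.load(n+'.npz') for n in('top','side')}
for n in d:
    D=d[n];p,z,K,T=D['p'],D['z'],D['K'],D['T'];w=cloud(z,K,T);hsv=cv2.cvtColor(p,cv2.COLOR_RGB2HSV)
    H,S,V=[hsv[...,i].astype(int) for i in range(3)]
    x,y,h=w[...,0],w[...,1],w[...,2]
    print(n,'belt z',np.nanmedian(h[(x>300)&(x<650)&(abs(y-250)<120)]))
    for nm,m in(('yel',(H>18)&(H<35)&(S>150)),('red',((H<8)|(H>172))&(S>150))):
        m=m&(h>60)&(x>200)&(x<450)&(y>80)&(y<330)
        q=w[m]; 
        if len(q):
            t=q[q[:,2]>np.percentile(q[:,2],50)]
            print(nm,len(q),'zmax',np.percentile(q[:,2],[5,50,95,99]).round(1),'xy',np.median(q,0).round(1), 'px', np.argwhere(m).mean(0).round(1),q.min(0).round(),q.max(0).round())
    # plate
    m=(h>8)&(h<20)&(S<40)&(V>140)&(x>350)&(x<650)&(y>150)&(y<400); m=m.astype(np.uint8)
    nn,l,st,c=cv2.connectedComponentsWithStats(m);k=1+np.argmax(st[1:,4]);q=w[l==k]
    print('plate',np.median(q[:,2]),cv2.minAreaRect(q[:,:2].astype(np.float32)), 'px',cv2.minAreaRect(np.argwhere(l==k)[:,::-1].astype(np.float32)))
    m=(h>50)&(h<58)&(x>200)&(x<450)&(S<60);q=w[m&(y>80)&(y<330)]
    if len(q): print('rack',np.median(q[:,2]),cv2.minAreaRect(q[:,:2].astype(np.float32)))
    m=(h>42)&(h<50)&(x>400)&(x<560)&(y>180)&(y<330);q=w[m]
    print('housing',len(q),np.median(q,0),cv2.minAreaRect(q[:,:2].astype(np.float32)))
    m=(V<50)&(h>60)&(x>400)&(x<560)&(y>200)&(y<330);q=w[m]
    if len(q): print('pad',len(q),np.median(q,0),q.min(0),q.max(0))
D=d['top']
cv2.imwrite('pics/crop.png',cv2.resize(D['p'][145:310,205:345,::-1],None,fx=4.2,fy=3.6*1,interpolation=cv2.INTER_CUBIC))
E
```

```text
top belt z -3.288127256297116
yel 89 zmax [131.  134.3 136.9 137.7] xy [414.9 280.3 134.3] px [283.1 277.3] [407. 272.  93.] [423. 289. 138.]
red 102 zmax [139.8 154.2 157.1 157.6] xy [404.2 203.6 154.2] px [288.8 324.4] [396. 194. 113.] [412. 212. 158.]
plate 10.40309308303091 ((579.3316650390625, 322.08782958984375), (118.04369354248047, 152.22901916503906), 80.24928283691406) px ((256.38385009765625, 197.60757446289062), (60.37456512451172, 76.93925476074219), 8.53076457977295)
rack 51.15648845488619 ((408.11297607421875, 241.74868774414062), (123.77809143066406, 39.87111282348633), 83.16758728027344)
housing 592 [423.72181531 273.90855594  48.12346661] ((479.2024230957031, 250.97625732421875), (173.6772003173828, 123.02852630615234), 7.048669815063477)
side belt z -4.118059133957615
yel 328 zmax [ 68.  104.1 133.7 134.4] xy [415.2 287.6 104.1] px [191.9 356.6] [401. 213.  60.] [423. 293. 136.]
red 276 zmax [ 95.9 125.7 153.6 154.7] xy [404.5 209.2 125.7] px [159.7 354. ] [393. 198.  80.] [412. 214. 155.]
plate 9.321017347123302 ((528.9605712890625, 332.37701416015625), (119.37522888183594, 51.709442138671875), 80.20429229736328) px ((296.5, 255.5), (43.0, 29.0), 90.0)
rack 50.52493125943019 ((408.2088623046875, 247.0691680908203), (115.80744171142578, 39.0839958190918), 82.4178695678711)
housing 428 [418.23116387 273.58721183  48.75197307] ((479.0601806640625, 250.62094116210938), (168.74655151367188, 126.23664093017578), 5.737560272216797)
```

View pics/crop.png

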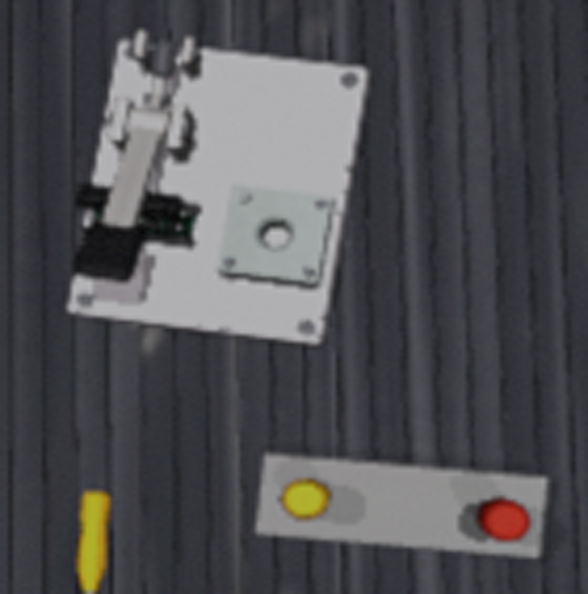

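>>> drive_tool(
  increments=[
    {"x": -0.85, "y": -0.1, "wz": 1, "fingers": 0},
    {"x": -0.85, "y": -0.1, "fingers": 0},
    {"x": -0.85, "y": -0.1, "fingers": 0},
    {"x": -0.85, "y": -0.1, "fingers": 0},
    {"x": -0.85, "y": -0.1, "fingers": 0},
    {"x": -0.85, "y": -0.1, "fingers": 0},
    {"x": -0.85, "y": -0.1, "fingers": 0},
    {"wz": 1, "fingers": 0},
    {"wz": 1, "fingers": 0},
    {"wz": 1, "fingers": 0},
    {"wz": 1, "fingers": 0},
    {"wz": 1, "fingers": 0},
    {"wz": 1, "fingers": 0},
    {"wz": 1, "fingers": 0},
    {"wz": 1, "fingers": 0},
    {"wz": 1, "fingers": 0},
    {"wz": 1, "fingers": 0},
    {"wz": 1, "fingers": 0},
    {"wz": 1, "fingers": 0},
    {"wz": 1, "fingers": 0},
  ],
)

```text
schema error: expected keys x, y, z, wx, wy, wz, fingers
```

>>> drive_tool(
  increments=[
    {"fingers": 0},
    {"fingers": 0},
  ],
)

```text
schema error: expected keys x, y, z, wx, wy, wz, fingers
```

```bash
python3 - <<'E'
from h import *
s=r.read_state();print(s['time'],s['eef_pos'],rot(s['eef_rot']).round(3),s['joints'])
p,z,K,T=grab('wrist','w1');np.savez('w1',p=p,z=z,K=K,T=T);print(K,T.round(2))
E
```

```text
0.1 [236.16952362 468.73323931 404.10429496] [[-0.893  0.45  -0.001]
 [ 0.45   0.893 -0.001]
 [ 0.    -0.001 -1.   ]] [ 9.57996259e-01  3.42625235e-01  1.52493707e+00  3.35892842e-06
  1.27541408e+00 -1.45980563e-01]
[[378.78574754   0.         278.22255573]
 [  0.         378.78574754 211.42679039]
 [  0.           0.           1.        ]] [[ 4.5000e-01  8.4000e-01  2.9000e-01  1.6094e+02]
 [ 8.9000e-01 -4.2000e-01 -1.5000e-01  5.0769e+02]
 [-0.0000e+00  3.3000e-01 -9.5000e-01  3.7274e+02]
 [ 0.0000e+00  0.0000e+00  0.0000e+00  1.0000e+00]]
```

View pics/w1.png

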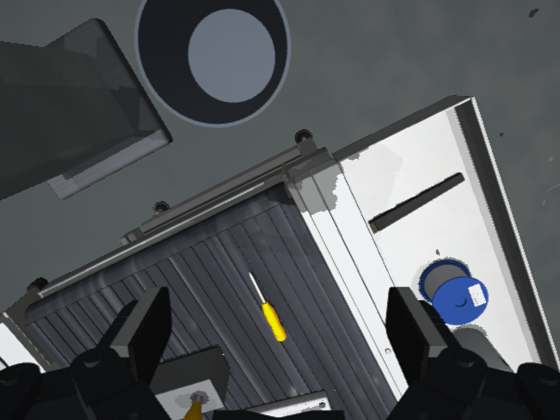

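The wrist picture shows the lying look-alike at (272,320) and the fingers at the lower left and right. The move was refused because every row needs all the keys, so I'll resend it in full.

>>> drive_tool(
  increments=[
    {"x": -0.85, "y": -0.1, "z": 0, "wx": 0, "wy": 0, "wz": 0, "fingers": 0},
    {"x": -0.85, "y": -0.1, "z": 0, "wx": 0, "wy": 0, "wz": 0, "fingers": 0},
    {"x": -0.85, "y": -0.1, "z": 0, "wx": 0, "wy": 0, "wz": 0, "fingers": 0},
    {"x": -0.85, "y": -0.1, "z": 0, "wx": 0, "wy": 0, "wz": 0, "fingers": 0},
    {"x": -0.85, "y": -0.1, "z": 0, "wx": 0, "wy": 0, "wz": 0, "fingers": 0},
    {"x": -0.85, "y": -0.1, "z": 0, "wx": 0, "wy": 0, "wz": 0, "fingers": 0},
    {"x": 0, "y": 0, "z": 0, "wx": 0, "wy": 0, "wz": 1, "fingers": 0},
    {"x": 0, "y": 0, "z": 0, "wx": 0, "wy": 0, "wz": 1, "fingers": 0},
    {"x": 0, "y": 0, "z": 0, "wx": 0, "wy": 0, "wz": 1, "fingers": 0},
    {"x": 0, "y": 0, "z": 0, "wx": 0, "wy": 0, "wz": 1, "fingers": 0},
    {"x": 0, "y": 0, "z": 0, "wx": 0, "wy": 0, "wz": 1, "fingers": 0},
    {"x": 0, "y": 0, "z": 0, "wx": 0, "wy": 0, "wz": 1, "fingers": 0},
    {"x": 0, "y": 0, "z": 0, "wx": 0, "wy": 0, "wz": 1, "fingers": 0},
    {"x": 0, "y": 0, "z": 0, "wx": 0, "wy": 0, "wz": 1, "fingers": 0},
    {"x": 0, "y": 0, "z": 0, "wx": 0, "wy": 0, "wz": 1, "fingers": 0},
    {"x": 0, "y": 0, "z": 0, "wx": 0, "wy": 0, "wz": 1, "fingers": 0},
    {"x": 0, "y": 0, "z": 0, "wx": 0, "wy": 0, "wz": 1, "fingers": 0},
    {"x": 0, "y": 0, "z": 0, "wx": 0, "wy": 0, "wz": 1, "fingers": 0},
    {"x": 0, "y": 0, "z": 0, "wx": 0, "wy": 0, "wz": 1, "fingers": 0},
    {"x": 0, "y": 0, "z": 0, "wx": 0, "wy": 0, "wz": 1, "fingers": 0},
  ],
)

```text
time: 1.82
eef_pos: [407.6, 355.6, 404.4]
eef_rot: [-0.0, 0.749, 0.663, -0.0]
force: [-0.1, -0.1, -0.5]
finger_gap: -0.2
grip_force: 0.0
```

>>> drive_tool(
  increments=[
    {"x": 0, "y": 0, "z": 0, "wx": 0, "wy": 0, "wz": 0, "fingers": 0},
    {"x": 0, "y": 0, "z": 0, "wx": 0, "wy": 0, "wz": 0, "fingers": 0},
  ],
)

```text
time: 1.98
eef_pos: [407.6, 355.6, 404.5]
eef_rot: [-0.0, 0.747, 0.665, -0.0]
force: [-0.2, -0.1, -0.3]
finger_gap: -0.1
grip_force: 0.0
```

```bash
python3 - <<'E'
from h import *
s=r.read_state();print(s['time'],s['eef_pos'],rot(s['eef_rot']).round(3),s['joints'])
p,z,K,T=grab('wrist','w2');np.savez('w2',p=p,z=z,K=K,T=T);print(T.round(2))
E
```

```text
1.9833 [407.58064052 355.57159834 404.49024092] [[ 0.115  0.993 -0.   ]
 [ 0.993 -0.115 -0.   ]
 [-0.    -0.    -1.   ]] [5.75615134e-01 3.71431402e-01 1.48049511e+00 5.23853066e-05
 1.29012334e+00 6.90779598e-01]
[[ 9.9000e-01 -1.1000e-01 -4.0000e-02  4.1720e+02]
 [-1.1000e-01 -9.4000e-01 -3.2000e-01  4.4029e+02]
 [ 0.0000e+00  3.3000e-01 -9.5000e-01  3.7309e+02]
 [ 0.0000e+00  0.0000e+00  0.0000e+00  1.0000e+00]]
```

View pics/w2.png

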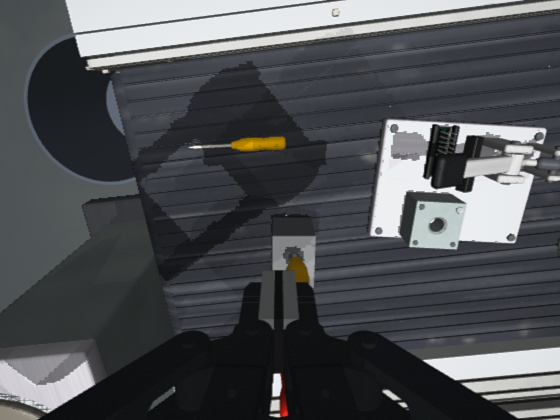

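The wrist view shows the fixture plate at (460,185), the round opening at (437,225), the black pad at (450,170), and the yellow driver behind the fingers at (297,265). I'll refine the positions from this view.

```bash
python3 - <<'E'
from h import *
for n in('w2','top'):
    D=np.load(n+'.npz');p,z,K,T=D['p'],D['z'],D['K'],D['T'];w=cloud(z,K,T);hsv=cv2.cvtColor(p,cv2.COLOR_RGB2HSV)
    H,S,V=[hsv[...,i].astype(int) for i in range(3)];x,y,h=w[...,0],w[...,1],w[...,2]
    m=(h>5)&(h<20)&(S<40)&(V>140)&(x>420)&(x<680)&(y>200)&(y<430)
    nn,l,st,c=cv2.connectedComponentsWithStats(m.astype(np.uint8));k=1+np.argmax(st[1:,4]);q=w[l==k]
    print(n,'plate z',np.median(q[:,2]),cv2.minAreaRect(q[:,:2].astype(np.float32)))
    m=(h>36)&(h<50)&(x>510)&(x<590)&(y>260)&(y<330)&(V>90);q=w[m];zt=np.median(q[:,2])
    q=q[abs(q[:,2]-zt)<2.5];rc=cv2.minAreaRect(q[:,:2].astype(np.float32))
    print('housing',len(q),zt,q.mean(0),rc)
    # hole: pixels of housing bounding where colour dark or depth low
    px=np.argwhere(m&(abs(h-zt)<2.5))[:,::-1].astype(np.float32)
    hull=cv2.convexHull(px.astype(np.int32));M=np.zeros(h.shape,np.uint8);cv2.fillConvexPoly(M,hull,1)
    M=cv2.erode(M,np.ones((7,7)) if n=='w2' else np.ones((3,3)))
    hm=(M>0)&~(abs(h-zt)<2.5)
    nn,l,st,c=cv2.connectedComponentsWithStats(hm.astype(np.uint8));o=np.argsort(-st[1:,4])[:2]+1
    for k in o: print('hole',st[k],c[k],ray(*c[k],46-3.3 if 0 else zt,K,T))
    m=(V<45)&(h>75)&(x>480)&(x<580)&(y>320)&(y<420);q=w[m]
    if len(q): print('pad',len(q),np.median(q,0),q.min(0),q.max(0))
    m=(h>45)&(h<56)&(x>370)&(x<450)&(y>180)&(y<320)&(S<60);q=w[m];print('rack z',np.median(q[:,2]),cv2.minAreaRect(q[:,:2].astype(np.float32)))
    m=(H>18)&(H<35)&(S>150)&(h>60)&(y>240)&(y<320)&(x<450);q=w[m];print('yel',q.min(0),q.max(0),np.median(q,0))
    print('belt',np.nanmedian(h[(x>430)&(x<500)&(y>220)&(y<300)]))
E
```

```text
w2 plate z 9.514260858570623 ((579.8478393554688, 323.2826232910156), (119.18890380859375, 153.7452392578125), 80.2468490600586)
housing 2137 41.49938754997663 [550.52600712 296.34542388  41.4866155 ] ((550.9351806640625, 295.75128173828125), (46.69417190551758, 47.01812744140625), 80.15960693359375)
hole [429 218  16  14 157] [436.44585987 224.49044586] [549.97159838 296.56701564  41.49938755]
hole [457 208   4   3   4] [458.5 209. ] [569.90094359 309.69796252  41.49938755]
pad 878 [534.39874142 365.27849755 103.05910159] [520.47072607 349.9006304   92.27874749] [551.03885697 377.90642956 108.80042297]
rack z 49.44201344236515 ((413.16607666015625, 276.8192138671875), (55.44388961791992, 39.32355499267578), 83.21450805664062)
yel [407.05471292 282.58743911  60.46237262] [423.93423867 290.93510935 106.82463135] [417.04204646 288.9200728   87.35374984]
belt -4.735238300152588
top plate z 10.155814606879176 ((579.685546875, 322.5073547363281), (118.99053955078125, 152.78443908691406), 80.24928283691406)
housing 478 42.3973492056532 [549.61819632 294.34890245  42.37219041] ((550.1412353515625, 294.861328125), (45.797691345214844, 46.27446365356445), 80.08199310302734)
hole [265 206  10   9  50] [269.78 209.8 ] [549.84923945 294.96401879  42.39734921]
hole [260 205   4   3   5] [261.2 205.8] [557.88736641 311.0806401   42.39734921]
pad 193 [535.1805623  361.94332163 102.59498907] [521.53790429 338.33762253  75.77574236] [559.22475062 376.14991763 111.43114276]
rack z 50.221045340183196 ((408.1324768066406, 241.8065948486328), (123.78800964355469, 40.013240814208984), 83.37288665771484)
yel [406.6185684  272.16498053  93.40691821] [423.09365917 288.84987336 138.24117241] [414.85147458 280.33922285 134.25433401]
belt -3.975760472678985
```

>>> drive_tool(
  increments=[
    {"x": 0.14, "y": 0.8, "z": 0, "wx": 0, "wy": 0, "wz": 0, "fingers": 0},
    {"x": 0.14, "y": 0.8, "z": 0, "wx": 0, "wy": 0, "wz": 0, "fingers": 0},
    {"x": 0.14, "y": 0.8, "z": 0, "wx": 0, "wy": 0, "wz": 0, "fingers": 0},
    {"x": 0.14, "y": 0.8, "z": 0, "wx": 0, "wy": 0, "wz": 0, "fingers": 0},
    {"x": 0, "y": 0, "z": 0.7, "wx": 0, "wy": 0, "wz": 0, "fingers": 0},
    {"x": 0, "y": 0, "z": 0.7, "wx": 0, "wy": 0, "wz": 0, "fingers": 0},
    {"x": 0, "y": 0, "z": 0.7, "wx": 0, "wy": 0, "wz": 0, "fingers": 0},
    {"x": 0, "y": 0, "z": 0.6, "wx": 0, "wy": 0, "wz": 0, "fingers": 0},
    {"x": 0, "y": 0, "z": 0, "wx": 0, "wy": 0, "wz": 0, "fingers": 0},
    {"x": 0, "y": 0, "z": 0, "wx": 0, "wy": 0, "wz": 0, "fingers": 0},
    {"x": 0, "y": 0, "z": 0, "wx": 0, "wy": 0, "wz": 0, "fingers": 0},
  ],
)

```text
time: 2.95
eef_pos: [537.8, 363.1, 298.4]
eef_rot: [0.0, 0.747, 0.665, 0.001]
force: [0.9, -0.0, 0.7]
finger_gap: 0.1
grip_force: 0.0
```

>>> drive_tool(
  increments=[
    {"x": 0, "y": 0, "z": 0.25, "wx": 0, "wy": 0, "wz": 0, "fingers": 0},
    {"x": 0, "y": 0, "z": 0.25, "wx": 0, "wy": 0, "wz": 0, "fingers": 0},
    {"x": 0, "y": -0.03, "z": 0.1, "wx": 0, "wy": 0, "wz": 0, "fingers": 0},
    {"x": 0, "y": -0.05, "z": 0.1, "wx": 0, "wy": 0, "wz": 0, "fingers": 0},
    {"x": 0, "y": -0.05, "z": 0.11, "wx": 0, "wy": 0, "wz": 0, "fingers": 0},
    {"x": 0, "y": -0.05, "z": 0.11, "wx": 0, "wy": 0, "wz": 0, "fingers": 0},
    {"x": 0.01, "y": -0.05, "z": 0.11, "wx": 0, "wy": 0, "wz": 0, "fingers": 0},
    {"x": 0, "y": -0.04, "z": 0.11, "wx": 0, "wy": 0, "wz": 0, "fingers": 0},
    {"x": 0, "y": -0.04, "z": 0.11, "wx": 0, "wy": 0, "wz": 0, "fingers": 0},
    {"x": 0, "y": -0.03, "z": 0.11, "wx": 0, "wy": 0, "wz": 0, "fingers": 0},
    {"x": 0.01, "y": -0.02, "z": 0.11, "wx": 0, "wy": 0, "wz": 0, "fingers": 0},
    {"x": 0, "y": 0, "z": 0, "wx": 0, "wy": 0, "wz": 0, "fingers": 0},
  ],
)

```text
time: 3.95
eef_pos: [522.6, 365.1, 236.2]
eef_rot: [-0.0, 0.747, 0.664, -0.002]
force: [0.2, -0.8, -0.3]
finger_gap: 0.0
grip_force: 0.0
```

>>> drive_tool(
  increments=[
    {"x": 0, "y": 0, "z": 0.08, "wx": 0, "wy": 0, "wz": 0, "fingers": 0},
    {"x": 0, "y": 0, "z": 0.08, "wx": 0, "wy": 0, "wz": 0, "fingers": 0},
    {"x": 0, "y": 0, "z": 0, "wx": 0, "wy": 0, "wz": 0, "fingers": 0},
  ],
)

```text
time: 4.2
eef_pos: [523.1, 365.1, 230.7]
eef_rot: [-0.0, 0.748, 0.664, -0.001]
force: [-0.2, -0.1, -0.8]
finger_gap: -0.1
grip_force: 0.0
```

>>> drive_tool(
  increments=[
    {"x": 0, "y": 0, "z": -0.4, "wx": 0, "wy": 0, "wz": 0, "fingers": 0},
    {"x": 0, "y": 0, "z": -0.8, "wx": 0, "wy": 0, "wz": 0, "fingers": 0},
    {"x": 0, "y": 0, "z": -0.9, "wx": 0, "wy": 0, "wz": 0, "fingers": 1},
    {"x": 0, "y": 0, "z": -0.9, "wx": 0, "wy": 0, "wz": 0, "fingers": 1},
    {"x": 0, "y": -0.6, "z": -0.5, "wx": 0, "wy": 0, "wz": 0, "fingers": 1},
    {"x": 0, "y": -0.8, "z": 0, "wx": 0, "wy": 0, "wz": 0, "fingers": 1},
    {"x": 0, "y": -0.8, "z": 0, "wx": 0, "wy": 0, "wz": 0, "fingers": 1},
    {"x": 0, "y": 0, "z": 0, "wx": 0, "wy": 0, "wz": 0, "fingers": 1},
    {"x": 0, "y": 0, "z": 0, "wx": 0, "wy": 0, "wz": 0, "fingers": 1},
  ],
)

```text
time: 4.95
eef_pos: [434.5, 376.0, 372.2]
eef_rot: [0.0, 0.747, 0.665, 0.0]
force: [0.1, 0.5, -0.1]
finger_gap: 83.8
grip_force: 0.0
```

```bash
python3 - <<'E'
from h import *
s=r.read_state();print(s['time'],s['eef_pos'],rot(s['eef_rot']).round(3))
p,z,K,T=grab('wrist','w3');np.savez('w3',p=p,z=z,K=K,T=T)
w=cloud(z,K,T);hsv=cv2.cvtColor(p,cv2.COLOR_RGB2HSV);H,S,V=[hsv[...,i].astype(int) for i in range(3)];x,y,h=[w[...,i] for i in range(3)]
m=(abs(x-522)<10)&(abs(y-365.7)<8);print('pad',np.nanmedian(h[m]))
m=(H>18)&(H<35)&(S>150)&(h>50)&(y>240)&(y<320)&(x<460)
for a in range(60,140,10):
    q=w[m&(abs(h-a)<5)]
    if len(q)>4: print(a,len(q),q[:,0].min(),q[:,0].max(),q[:,1].min(),q[:,1].max())
E
```

```text
4.95 [434.52435584 375.95471851 372.22044661] [[ 0.116  0.993  0.001]
 [ 0.993 -0.116  0.   ]
 [ 0.     0.001 -1.   ]]
pad 55.59540861073339
60 38 409.98861662218326 419.6477435586702 283.8311563575416 287.78526935473246
70 56 407.52969478545145 421.76898040731976 285.8964448006154 290.99796500681947
80 151 407.0279142530681 423.82426298706685 283.3046102262398 291.0179322655616
90 192 406.3848028718103 424.4732420337008 281.89056289603025 290.76782293445115
100 207 407.75430777338113 423.7416428561158 281.2632715466822 290.31127915629446
110 133 407.9275679972936 423.9669052731234 284.4146186045551 290.37092332384475
120 245 407.12518496913214 425.25542074253883 282.30567775726706 290.5472061639635
130 603 406.7757111424831 425.2034582043825 273.3070268721433 290.67589787670147
```

View pics/w3.png

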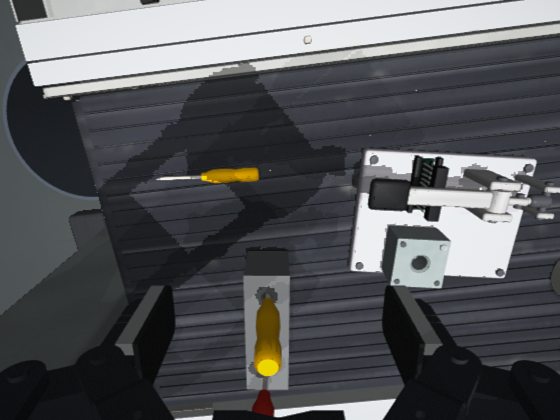

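The lever is down: the pad measures z = 55.6, and in the picture it lies flat at (390,193). Next I'll grasp the yellow driver, with its axis at about (415.5, 281).

>>> drive_tool(
  increments=[
    {"x": -0.8, "y": -0.07, "z": 0, "wx": 0, "wy": 0, "wz": 0, "fingers": 1},
    {"x": -0.8, "y": -0.07, "z": 0, "wx": 0, "wy": 0, "wz": 0, "fingers": 1},
    {"x": -0.8, "y": -0.06, "z": 0, "wx": 0, "wy": 0, "wz": 0, "fingers": 1},
    {"x": 0, "y": 0, "z": 0, "wx": 0, "wy": 0, "wz": 0, "fingers": 1},
    {"x": 0, "y": 0, "z": 0, "wx": 0, "wy": 0, "wz": 0, "fingers": 1},
    {"x": 0, "y": 0, "z": 0, "wx": 0, "wy": 0, "wz": 0, "fingers": 1},
  ],
)

```text
time: 5.5
eef_pos: [417.7, 281.2, 371.7]
eef_rot: [0.0, 0.748, 0.664, 0.001]
force: [0.8, -0.2, 0.4]
finger_gap: 85.1
grip_force: 0.0
```

>>> drive_tool(
  increments=[
    {"x": 0, "y": 0, "z": 0.6, "wx": 0, "wy": 0, "wz": 0, "fingers": 1},
    {"x": 0, "y": 0, "z": 0.6, "wx": 0, "wy": 0, "wz": 0, "fingers": 1},
    {"x": 0, "y": 0, "z": 0.6, "wx": 0, "wy": 0, "wz": 0, "fingers": 1},
    {"x": 0, "y": 0, "z": 0.6, "wx": 0, "wy": 0, "wz": 0, "fingers": 1},
    {"x": 0, "y": 0, "z": 0.6, "wx": 0, "wy": 0, "wz": 0, "fingers": 1},
    {"x": 0, "y": 0, "z": 0, "wx": 0, "wy": 0, "wz": 0, "fingers": 1},
    {"x": 0, "y": 0, "z": 0, "wx": 0, "wy": 0, "wz": 0, "fingers": 1},
    {"x": 0, "y": 0, "z": 0, "wx": 0, "wy": 0, "wz": 0, "fingers": 1},
  ],
)

```text
time: 6.17
eef_pos: [417.3, 282.0, 252.4]
eef_rot: [0.0, 0.747, 0.664, 0.001]
force: [-0.5, 0.2, 0.6]
finger_gap: 85.4
grip_force: 0.0
```

>>> drive_tool(
  increments=[
    {"x": -0.01, "y": -0.07, "z": 0, "wx": 0, "wy": 0, "wz": 0, "fingers": 1},
    {"x": 0, "y": 0, "z": 0, "wx": 0, "wy": 0, "wz": 0, "fingers": 0},
    {"x": 0, "y": 0, "z": 0, "wx": 0, "wy": 0, "wz": 0, "fingers": 0},
    {"x": 0, "y": 0, "z": 0, "wx": 0, "wy": 0, "wz": 0, "fingers": 0},
    {"x": 0, "y": 0, "z": 0, "wx": 0, "wy": 0, "wz": 0, "fingers": 0},
    {"x": 0, "y": 0, "z": 0, "wx": 0, "wy": 0, "wz": 0, "fingers": 0},
    {"x": 0, "y": 0, "z": 0, "wx": 0, "wy": 0, "wz": 0, "fingers": 0},
    {"x": 0, "y": 0, "z": 0, "wx": 0, "wy": 0, "wz": 0, "fingers": 0},
    {"x": 0, "y": 0, "z": 0, "wx": 0, "wy": 0, "wz": 0, "fingers": 0},
    {"x": 0, "y": 0, "z": 0, "wx": 0, "wy": 0, "wz": 0, "fingers": 0},
    {"x": 0, "y": 0, "z": 0, "wx": 0, "wy": 0, "wz": 0, "fingers": 0},
    {"x": 0, "y": 0, "z": 0, "wx": 0, "wy": 0, "wz": 0, "fingers": 0},
  ],
)

```text
time: 7.17
eef_pos: [413.7, 281.2, 251.7]
eef_rot: [-0.0, 0.747, 0.664, 0.0]
force: [-1.8, 1.1, 6.1]
finger_gap: 17.9
grip_force: 58.5
```

>>> drive_tool(
  increments=[
    {"x": 0, "y": 0, "z": -0.3, "wx": 0, "wy": 0, "wz": 0, "fingers": 0},
    {"x": 0, "y": 0, "z": -0.3, "wx": 0, "wy": 0, "wz": 0, "fingers": 0},
    {"x": 0, "y": 0, "z": -0.4, "wx": 0, "wy": 0, "wz": 0, "fingers": 0},
    {"x": 0, "y": 0, "z": -0.4, "wx": 0, "wy": 0, "wz": 0, "fingers": 0},
    {"x": 0, "y": 0, "z": -0.4, "wx": 0, "wy": 0, "wz": 0, "fingers": 0},
    {"x": 0, "y": 0, "z": -0.5, "wx": 0, "wy": 0, "wz": 0, "fingers": 0},
    {"x": 0, "y": 0, "z": -0.5, "wx": 0, "wy": 0, "wz": 0, "fingers": 0},
    {"x": 0, "y": 0, "z": 0, "wx": 0, "wy": 0, "wz": 0, "fingers": 0},
    {"x": 0, "y": 0, "z": 0, "wx": 0, "wy": 0, "wz": 0, "fingers": 0},
  ],
)

```text
time: 7.92
eef_pos: [413.9, 281.2, 363.8]
eef_rot: [0.0, 0.747, 0.664, 0.001]
force: [-0.9, -0.4, -1.1]
finger_gap: 18.0
grip_force: 58.6
```

```bash
python3 - <<'E'
from h import *
s=r.read_state();print(s['time'],s['eef_pos'],rot(s['eef_rot']).round(3),s['force'])
ims=[]
for n in('wrist','side','top'):
    p,z,K,T=grab(n);np.savez(n+'4',p=p,z=z,K=K,T=T)
    ims.append(p)
cv2.imwrite('pics/g4.png',np.hstack([ims[0][200:420,140:420],cv2.resize(ims[1][60:280,280:420],None,fx=2,fy=2)[:220*2,:][60:280]])[:,:,::-1])
E
```

```text
7.9167 [413.87738965 281.16689989 363.78926869] [[ 0.117  0.993  0.002]
 [ 0.993 -0.117  0.001]
 [ 0.001  0.002 -1.   ]] [-0.94657527 -0.42854785 -1.14673132]
```

View pics/g4.png

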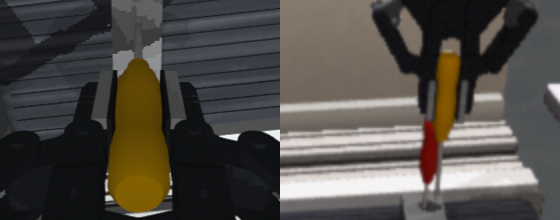

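The driver is gripped and lifted. In the wrist crop the handle is central and the shaft runs up to about (137,10) in the crop. I'll zoom in on the tip in both views.

```bash
python3 - <<'E'
from h import *
a=np.load('wrist4.npz');b=np.load('side4.npz')
# predicted tip pixel
s=r.read_state();M=rot(s['eef_rot']);tip=np.array(s['eef_pos'])+M@[0,0,251]
grip=np.array(s['eef_pos'])+M@[0,0,155]
for D in(a,b):
    for q in(tip,grip):
        c=np.linalg.inv(D['T'])@np.append(q,1);k=D['K']@c[:3];print(q.round(1),(k[:2]/k[2]).round(1))
A=a['p'][170:270,230:320];B=b['p'][105:205,310:400]
cv2.imwrite('pics/z4.png',np.hstack([cv2.resize(A,None,fx=4.4,fy=6,interpolation=cv2.INTER_NEAREST),cv2.resize(B,None,fx=4.4,fy=6,interpolation=cv2.INTER_NEAREST)])[:,:,::-1])
E
```

```text
[412.9 280.7 111.1] [276.2 226. ]
[413.1 280.8 207.1] [275.9 315.5]
[412.9 280.7 111.1] [357.4 186.8]
[413.1 280.8 207.1] [361.8 138. ]
```

View pics/z4.png

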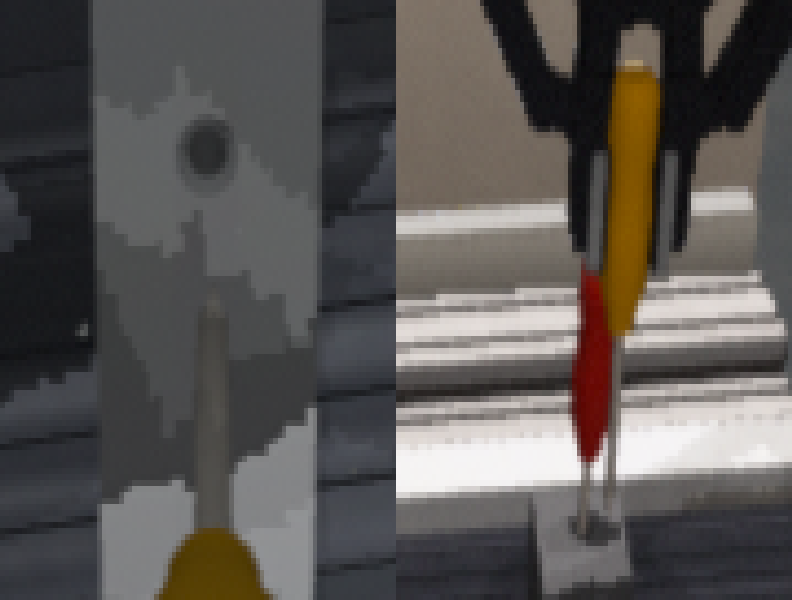

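The tip is at wrist px (278.2,218.8) and side px (358.9,188.5). I'll triangulate it.

```bash
python3 - <<'E'
from h import *
a=np.load('wrist4.npz');b=np.load('side4.npz')
s=r.read_state();M=rot(s['eef_rot']);P=np.array(s['eef_pos'])
def tri(pa,pb):
    A=[];B=[]
    for D,(u,v) in((a,pa),(b,pb)):
        T=D['T'];K=D['K'];d=T[:3,:3]@np.linalg.solve(K,[u,v,1]);d/=np.linalg.norm(d);Q=np.eye(3)-np.outer(d,d);A.append(Q);B.append(Q@T[:3,3])
    x=np.linalg.solve(sum(A),sum(B));return x,[np.linalg.norm(Q@x-q) for Q,q in zip(A,B)]
for pb in((358.9,188.5),(358.9,187)):
    x,e=tri((278.2,218.8),pb);print('tip',x.round(1),np.round(e,1),'tool',(M.T@(x-P)).round(1))
# handle/shaft junction
x,e=tri((230+214/4.4,170+528/6),(310+(618-396)/4.4,105+334/6));print('junction',x,e,'tool',(M.T@(x-P)).round(1))
w=cloud(a['z'],a['K'],a['T']);m=a['p'].astype(int);h=cv2.cvtColor(a['p'],cv2.COLOR_RGB2HSV)
mm=(h[...,0]>15)&(h[...,0]<35)&(h[...,1]>150)&(w[...,2]>150);mm[:,:230]=0;mm[:,330:]=0
t=(w[mm]-P)@M
for d in range(100,200,10):
    q=t[abs(t[:,2]-d)<3]
    if len(q)>5: print(d,len(q),q[:,0].max().round(1),q[:,1].min().round(1),q[:,1].max().round(1))
E
```

```text
tip [413.2 286.  111.3] [1.7 1.7] tool [  5.3  -0.4 250.8]
tip [413.5 287.3 115.3] [1.5 1.5] tool [ 6.600e+00 -2.000e-01  2.468e+02]
junction [414.1496341  286.12876367 167.39478876] [np.float64(0.8040836440540599), np.float64(0.8040836440541681)] tool [  5.4   0.5 194.7]
120 1409 10.6 -8.4 10.2
130 690 10.2 -8.7 10.5
140 366 9.8 -8.1 9.9
150 532 9.9 -8.0 10.0
160 398 10.4 -8.0 10.0
170 290 10.6 -8.0 10.0
180 61 9.9 -7.0 7.0
190 64 7.0 -3.7 5.2
```

```bash
python3 - <<'E'
from h import *
a=np.load('wrist4.npz');s=r.read_state();M=rot(s['eef_rot']);P=np.array(s['eef_pos'])
w=(cloud(a['z'],a['K'],a['T'])-P)@M
for v in range(219,260,5):
    c=w[v,272:286];k=np.argmin(c[:,2]);print(v,272+k,c[k].round(1))
Tt=np.eye(4);Tt[:3,:3]=M;Tt[:3,3]=P;Tc=np.linalg.inv(Tt)@a['T']
for h in(249,251,253):print(ray(278.2,218.8,h,a['K'],Tc).round(1))
E
```

```text
219 279 [  4.3   1.8 252. ]
224 279 [  3.9   1.7 244.2]
229 278 [  3.8   1.1 236.3]
234 278 [  4.    1.1 228. ]
239 278 [  4.    1.  220.9]
244 280 [  3.4   2.1 215.4]
249 278 [  3.4   1.  209. ]
254 284 [nan nan nan]
259 279 [  6.6   1.4 190.8]
[  5.5   1.3 249. ]
[  4.8   1.3 251. ]
[  4.1   1.3 253. ]
```

>>> drive_tool(
  increments=[
    {"x": 0.18, "y": 0.63, "z": 0, "wx": 0, "wy": 0, "wz": 0, "fingers": 0},
    {"x": 0.18, "y": 0.7, "z": 0, "wx": 0, "wy": 0, "wz": 0, "fingers": 0},
    {"x": 0.18, "y": 0.7, "z": 0, "wx": 0, "wy": 0, "wz": 0, "fingers": 0},
    {"x": 0.18, "y": 0.7, "z": 0, "wx": 0, "wy": 0, "wz": 0, "fingers": 0},
    {"x": 0, "y": 0.58, "z": 0, "wx": 0, "wy": 0, "wz": 0, "fingers": 0},
    {"x": 0, "y": 0, "z": 0.4, "wx": 0, "wy": 0, "wz": 0, "fingers": 0},
    {"x": 0, "y": 0, "z": 0.5, "wx": 0, "wy": 0, "wz": 0, "fingers": 0},
    {"x": 0, "y": 0, "z": 0.4, "wx": 0, "wy": 0, "wz": 0, "fingers": 0},
    {"x": 0, "y": 0, "z": 0, "wx": 0, "wy": 0, "wz": 0, "fingers": 0},
    {"x": 0, "y": 0, "z": 0, "wx": 0, "wy": 0, "wz": 0, "fingers": 0},
    {"x": 0, "y": 0, "z": 0, "wx": 0, "wy": 0, "wz": 0, "fingers": 0},
  ],
)

```text
time: 8.98
eef_pos: [548.8, 294.4, 311.8]
eef_rot: [0.0, 0.747, 0.664, 0.0]
force: [0.3, 0.4, 0.2]
finger_gap: 17.9
grip_force: 58.7
```

```bash
python3 - <<'E'
from h import *
s=r.read_state();M=rot(s['eef_rot']);P=np.array(s['eef_pos']);print(s['time'],P,M.round(3),s['force'])
a=grab('wrist');b=grab('side')
np.savez('w5',p=a[0],z=a[1],K=a[2],T=a[3])
w=cloud(*a[1:]);t=(w-P)@M
for v in range(205,260,6):
    c=t[v,268:290];k=np.nanargmin(c[:,2]);print(v,268+k,c[k].round(1))
def px(q,D): 
    c=D[2]@(np.linalg.inv(D[3])@np.append(q,1))[:3];return c[:2]/c[2]
m=np.array([550.3,296.2,41.8]);print('mouth px',px(m,a),px(m,b),'tip px',px(P+M@[2,1.3,251],a))
u,v=px(m,b).astype(int);
cv2.imwrite('pics/z5.png',np.hstack([cv2.resize(a[0][160:260,235:325],None,fx=4.4,fy=6,interpolation=cv2.INTER_NEAREST),cv2.resize(b[0][v-70:v+30,u-45:u+45],None,fx=4.4,fy=6,interpolation=cv2.INTER_NEAREST)])[:,:,::-1])
E
```

```text
8.9833 [548.79105061 294.35811537 311.84705863] [[ 0.117  0.993  0.   ]
 [ 0.993 -0.117  0.   ]
 [ 0.     0.    -1.   ]] [0.30432038 0.35042634 0.17826177]
205 270 [  7.3  -5.5 270.1]
211 268 [  2.8  -6.9 270.9]
217 278 [ 3.200e+00 -2.000e-01  2.583e+02]
223 279 [  3.2   0.4 247.4]
229 278 [ 3.200e+00 -2.000e-01  2.376e+02]
235 279 [  3.    0.4 229. ]
241 279 [  3.1   0.4 220.3]
247 277 [  2.9  -0.7 212.9]
253 278 [ 2.800e+00 -2.000e-01  2.056e+02]
259 280 [  6.1   0.8 192.2]
mouth px [280.02709427 212.720176  ] [282.04002299 228.22699244] tip px [280.37053793 222.76478054]
```

View pics/z5.png

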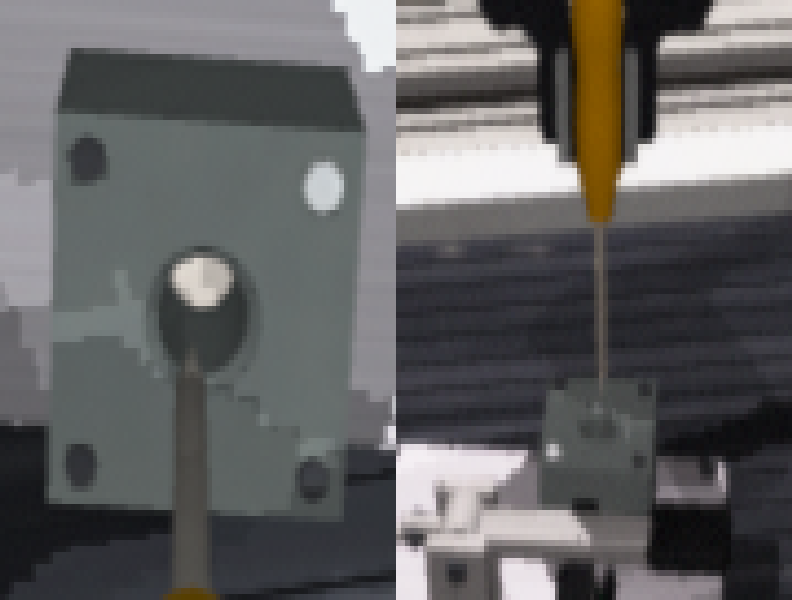

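The wrist view shows the hole centre at (281.4,211.7) and the tip at (278.6,220). The side view shows the shaft over the opening.

```bash
python3 - <<'E'
from h import *
a=np.load('w5.npz');s=r.read_state();M=rot(s['eef_rot']);P=np.array(s['eef_pos'])
Tt=np.eye(4);Tt[:3,:3]=M;Tt[:3,3]=P;Tc=np.linalg.inv(Tt)@a['T']
for q in((278.6,219.7,251),(278.6,219.7,253),(278.6,222,251),(281.4,211.7,270)):print(q,ray(*q,a['K'],Tc).round(2))
E
```

```text
(278.6, 219.7, 251) [ 4.11e+00 -2.10e-01  2.51e+02]
(278.6, 219.7, 253) [ 3.37e+00 -2.10e-01  2.53e+02]
(278.6, 222, 251) [ 2.59e+00 -2.10e-01  2.51e+02]
(281.4, 211.7, 270) [  2.73   1.65 270.  ]
```

>>> drive_tool(
  increments=[
    {"x": 0, "y": 0.04, "z": 0.2, "wx": 0, "wy": 0, "wz": 0, "fingers": 0},
    {"x": 0, "y": 0, "z": 0.2, "wx": 0, "wy": 0, "wz": 0, "fingers": 0},
    {"x": 0, "y": 0, "z": 0.1, "wx": 0, "wy": 0, "wz": 0, "fingers": 0},
    {"x": 0, "y": 0, "z": 0.1, "wx": 0, "wy": 0, "wz": 0, "fingers": 0},
    {"x": 0, "y": 0, "z": 0.1, "wx": 0, "wy": 0, "wz": 0, "fingers": 0},
    {"x": 0, "y": 0, "z": 0, "wx": 0, "wy": 0, "wz": 0, "fingers": 0},
    {"x": 0, "y": 0, "z": 0, "wx": 0, "wy": 0, "wz": 0, "fingers": 0},
  ],
)

```text
time: 9.67
eef_pos: [550.2, 294.0, 283.2]
eef_rot: [-0.0, 0.747, 0.664, -0.0]
force: [0.6, -0.6, -0.1]
finger_gap: 17.5
grip_force: 58.7
```

>>> drive_tool(
  increments=[
    {"x": 0, "y": 0, "z": 0.1, "wx": 0, "wy": 0, "wz": 0, "fingers": 0},
    {"x": 0, "y": 0, "z": 0.1, "wx": 0, "wy": 0, "wz": 0, "fingers": 0},
    {"x": 0, "y": 0, "z": 0.05, "wx": 0, "wy": 0, "wz": 0, "fingers": 0},
    {"x": 0, "y": 0, "z": 0, "wx": 0, "wy": 0, "wz": 0, "fingers": 0},
    {"x": 0, "y": 0, "z": 0, "wx": 0, "wy": 0, "wz": 0, "fingers": 0},
  ],
)

```text
time: 10.08
eef_pos: [550.2, 294.1, 273.6]
eef_rot: [-0.0, 0.747, 0.664, 0.0]
force: [-1.3, -0.2, 2.0]
finger_gap: 18.1
grip_force: 58.9
```

>>> drive_tool(
  increments=[
    {"x": 0, "y": 0, "z": 0.05, "wx": 0, "wy": 0, "wz": 0, "fingers": 0},
    {"x": 0, "y": 0, "z": 0.05, "wx": 0, "wy": 0, "wz": 0, "fingers": 0},
    {"x": 0, "y": 0, "z": 0, "wx": 0, "wy": 0, "wz": 0, "fingers": 0},
    {"x": 0, "y": 0, "z": 0, "wx": 0, "wy": 0, "wz": 0, "fingers": 0},
  ],
)

```text
time: 10.42
eef_pos: [550.2, 294.1, 269.7]
eef_rot: [0.0, 0.747, 0.664, 0.0]
force: [-1.3, 0.6, 2.0]
finger_gap: 18.0
grip_force: 59.1
```

>>> drive_tool(
  increments=[
    {"x": 0, "y": 0, "z": 0.04, "wx": 0, "wy": 0, "wz": 0, "fingers": 0},
    {"x": 0, "y": 0, "z": 0.02, "wx": 0, "wy": 0, "wz": 0, "fingers": 0},
    {"x": 0, "y": 0, "z": 0, "wx": 0, "wy": 0, "wz": 0, "fingers": 0},
    {"x": 0, "y": 0, "z": 0, "wx": 0, "wy": 0, "wz": 0, "fingers": 0},
    {"x": 0, "y": 0, "z": 0, "wx": 0, "wy": 0, "wz": 0, "fingers": 0},
  ],
)

```text
time: 10.83
eef_pos: [550.3, 294.1, 268.4]
eef_rot: [0.0, 0.747, 0.664, 0.001]
force: [-2.6, -0.1, 8.9]
finger_gap: 18.2
grip_force: 60.1
```

>>> drive_tool(
  increments=[
    {"x": 0, "y": 0, "z": 0.02, "wx": 0, "wy": 0, "wz": 0, "fingers": 0},
    {"x": 0, "y": 0, "z": 0, "wx": 0, "wy": 0, "wz": 0, "fingers": 0},
    {"x": 0, "y": 0, "z": 0, "wx": 0, "wy": 0, "wz": 0, "fingers": 0},
    {"x": 0, "y": 0, "z": 0, "wx": 0, "wy": 0, "wz": 0, "fingers": 0},
    {"x": 0, "y": 0, "z": 0, "wx": 0, "wy": 0, "wz": 0, "fingers": 0},
    {"x": 0, "y": 0, "z": 0, "wx": 0, "wy": 0, "wz": 0, "fingers": 0},
    {"x": 0, "y": 0, "z": 0, "wx": 0, "wy": 0, "wz": 0, "fingers": 0},
    {"x": 0, "y": 0, "z": 0, "wx": 0, "wy": 0, "wz": 0, "fingers": 0},
  ],
)

```text
time: 11.5
eef_pos: [550.3, 294.2, 268.2]
eef_rot: [0.0, 0.747, 0.664, 0.001]
force: [-2.9, -1.1, 13.0]
finger_gap: 17.6
grip_force: 60.6
```

```bash
python3 - <<'E'
from h import *
s=r.read_state();print(s['time'],s['eef_pos'],s['force'],s['grip_force'])
a=grab('wrist','w6');w=cloud(*a[1:]);m=(abs(w[...,0]-522)<8)&(abs(w[...,1]-365.7)<8);print('pad',np.nanmedian(w[...,2][m]))
E
```

```text
11.5 [550.29734182 294.18041117 268.21575332] [-2.91100501 -1.11783858 12.97960891] 60.554850711487234
pad 55.88699958800264
```

```bash
python3 -c "
from workcell import r
print(r.close_job())"
```

```text
the job is handed in; nothing more can be done
None
```

The job is handed in: the lever is snapped down and staying down, and the short (yellow) driver is still gripped with its tip through the opening, holding the reset button against its stop at about 13 N. The longer driver and the loose parts were left alone.

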